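Tip the razor up and clip it on the rack

ROBOT

A 7-joint arm with a two-finger parallel gripper is mounted at the origin on the work surface. World frame = base frame: x ahead of the robot, y to its left, z up, the work surface at z = 0. Lengths are in m, angles in rad, forces in N, time in s.
With the tool pointing down it reaches from about 0.35 to 0.9 m from the base axis. Payload 8.1 kg.
Tool frame: the origin (TCP) lies where the fingers leave the gripper's body, on its centre line; the fingertips stand 66 mm ahead of it and the grasp point (between the pads) lies 47 mm ahead of it; z points along the fingers, y is the line along which they close (so a half turn about z gives the same grasp; the last joint's range is limited). The gripper opens to 92 mm and grips with 3 to 60 N. Pads are 19 mm wide; open, the fingers measure 130 mm over their backs; the gripper's body (75 mm by 190 mm) begins 47 mm behind the grasp point.
Start: joints at [-1.239, 0.434, 0.025, 1.573, -0.012, 1.134, -0.075], TCP at [0.263, 0.567, 0.292] pointing down, gripper open.
Joint ranges: [-2.62, 2.62], [-0.44, 2.09], [-1.27, 1.32], [0.08, 2.57], [-1.32, 4.46], [0.12, 2], [-2.74, 2.74]. Speed limits (rad/s): [2.22, 2.22, 3.01, 3.01, 3.14, 3.14, 3.14].

INTERFACE

Orientations are given as a rotation vector (axis times angle).
In Python, from cell import arm gives the robot as it stands.
- The arm moves only by the tool send_rows, never from a script. Its argument "motion" is text: rows parted by semicolons, each of 7 numbers parted by spaces: the closure, from 0 (fully open) to 1 (shut), then the shift along the world's x, y, z in m, then the turn, a rotation vector about the world's x, y, z in degrees. A call has 1 to 5 rows; each row shifts and turns the commanded pose from where the row before left it; what a row does not reach is not made up. A row lasts 1/8 s, in which the tool goes at most 62.5 mm and 10.7 degrees, less where a joint would pass 70% of its speed; a pose out of reach is approached as far as the arm can. A call is refused whole if a number of a shift passes 0.0625 or a number of a turn 10.7, either way. A call with a gripper value outside its range is refused whole. The fingers move at their own pace and stop on an object; "force" is the grip in N (left out, the last holds). Time passes only in rows, so rows that do not move let the fingers close. It gives the time, the measured TCP pose, the force, the opening and the grip force at its end, in the units of the state.
- arm.observe(): the state, without advancing time (a new reading comes with each control period).
- arm.get_image(name): name is "scene" or "top" or "wrist"; returns (picture, depth): 384x512x3 uint8, blue, green, red; 384x512 float32, m along the optical axis (not along the pixel's ray), 0 where there is no reading.
- arm.camera_model(name): a dict with "fx", "fy", "cx", "cy" (pixels), "view" (4x4, takes a point from world to camera coordinates). Camera axes: x right, y down, z forward; pixel columns grow to the right and rows downward; lengths in m; the calibration is good to about 2 mm. A picture is of the moment at which its call begins: read the wrist's pose just before it. camera_model takes no time and is no camera call; for the wrist camera it gives the pose at the moment of the call.
- arm.sign_off(): hands the job in; it is judged then, once.
The state is a dict: "clock": time; "joints": joint angles; "dq": joint speeds; "joint_efforts": joint torques, N m; "position": TCP position; "ee_rot": TCP orientation; "force": force on the tool from outside, world axes, zero at the start; "ft_torque": the same for the moment, N m; "width": opening from 0.0 (shut) to 1.0 (fully open); "gripper_force": force on a finger pad.
Only numpy, scipy, OpenCV 4.12 (cv2) and the standard library are available. Lean on these libraries where they do the work, as an engineer would, in place of code of your own. Each camera call takes 0.05 s, during which the arm holds its last target. There are 200 camera calls.

TASK

The razor lies sunk in its white tip-up tray. Press the blue tab all the way down so that the other end of the rocker tips the razor's handle up out of the tray, then take the razor by its handle and press it down into the empty pair of spring clips on the rack until it has snapped fully home in both, the middle of its handle about midway between them. Leave the rocker tipped up, and everything else, the brushes in the other clips included, undisturbed.

Things in the scene. Friction and masses are not known exactly. Their poses are not given: they have to be found in the camera images.
- razor: Razor to put away: straight round orange handle 15 mm across, 120 mm long, with a flat black head 24 x 42 x 13 mm (x, y, z) on its -x end; about 60 g. Origin on the handle's axis at the middle of the handle; +x runs along the handle away from the head, +z is up while in the tray (head from z = -7.5 to +5.5 mm). Centre of mass 17 mm from the origin towards the head.
- tray: Fixed white tray, 64 mm wide, where the razor lies sunk between solid walls (28 mm apart, 17 thick, top 56 mm above the counter, from x = 48 to 173 mm, closed at the far end), so its handle cannot be gripped until tipped up. Origin on the counter below the pivot; +x runs from the pivot towards the handle's end, -x to the blue tab nearest the robot.
- tray_pivot (a point): Pivot of the blue rocker, 38 mm above the counter; the rocker turns about the tray's y axis here.
- tab_top (a point): Centre of the upper face of the blue press tab (40 x 40 mm, 8 thick), 55 mm from the pivot on its -x side and 6 mm above it when level (44 mm above the counter). Moves with the rocker.
- cradle_mid (a point): Point of the blue rocker, 98 mm from the pivot on its +x side and 13.5 mm above it when level, where the middle of the handle lies while the razor rests there. x is along the rocker. Under the handle the rocker is only 10 mm wide; a stop and cheeks hold the head between 13 and 40 mm from the pivot.
- rocker (a joint): Tilt of the blue seesaw rocker, rad: 0 level (razor sunk), 0.45 fully tipped (tab down, handle end up), a hard stop. Stiff hinge: pressing the tab takes about 4 to 9 N and the rocker stays where it is left. Fully tipped, the tab's centre is 24 mm lower and the middle of the handle 41 mm higher than level.
- clip_free: The empty one of three alike grey clip blocks, side by side 75 mm apart along y on an aluminium rail 8 mm thick; their order varies. Foot 100 x 34 mm, 10 thick; two pairs of upright steel spring jaws at x = -38 and +38 mm, each 10 mm long in x, 65 mm high. Between the pairs it is open down to the foot, so a handle can be held there. Origin: centre of the underside.
- clip_free_seat (a point): Where the middle of the handle's axis lies when home in the empty block: 46 mm above the block's underside, 54 above the counter; x is along the handle, head at either end. The handle is pressed straight down past the jaws (flared, throat 10 mm wide, 7 mm above this point; 6 to 15 N in all, then it is drawn in). Before it snaps in it stays 6 mm or more too high.
- toothbrush: Toothbrush with green handle (15 mm across, 120 mm long) already in one of the other clip blocks; stays there. Origin at the middle of its handle.
- facebrush: Small wooden-handled face brush (handle 15 mm across, 120 mm long) already in the third clip block; stays there. Origin at the middle of its handle.
- dispenser: Bystander, leave alone: amber bottle with black cap, 64 mm across, 150 tall. Origin at the centre of its underside.
- tumbler: Bystander, leave alone: open blue ceramic tumbler, 72 mm across, 100 tall. Origin at the centre of its underside.
- jar: Bystander, leave alone: glass jar with metal lid, 70 mm across, 70 tall. Origin at the centre of its underside.
- soap: Bystander, leave alone: white bar of soap 80 x 50 x 26 mm. Origin at the centre of its underside.
- tin: Bystander, leave alone: flat tin with blue lid, 60 mm across, 30 tall. Origin at the centre of its underside.
- lotion: Bystander, leave alone: white bottle with green cap, 48 mm across, 120 tall. Origin at the centre of its underside.
Mind the look-alikes: they are no part of the job. There is more than one size of the razor; the one meant has the size given above.

How it is judged:
On the way:
1. the rocker is tipped up (past 0.38 of its 0.45 rad) with the razor still lying in it (value of joint rocker above 0.38 rad and distance between razor and cradle_mid below 0.02 m), for 0.2 s.
At the end, for the whole second after the job is handed in: The razor's handle is home in both clips of the empty block: its middle within 16 mm along and 4 mm across of the seat point and within 3 mm of its height, handle within 0.08 rad of the clips' line, at rest; the rocker is still tipped up (over 0.3 rad) (x of razor in the frame of clip_free_seat between -0.016 and 0.016 m and y of razor in the frame of clip_free_seat between -0.004 and 0.004 m and z of razor in the frame of clip_free_seat between -0.003 and 0.003 m and angle between the x axis of razor and the x axis of clip_free_seat, either way round below 0.08 rad and linear speed of razor below 0.02 m/s and value of joint rocker above 0.3 rad); the robot touches nothing.
It fails at once if a brush in the other clips is moved by more than 12 mm (distance of any of toothbrush, facebrush from where it was at the start of the episode above 0.012 m).
It fails at once if a bystander on the counter is moved by more than 25 mm or tipped over (distance of any of dispenser, tumbler, jar, soap, tin, lotion from where it was at the start of the episode above 0.025 m or angle between any of dispenser, tumbler, jar, soap, tin, lotion's own z axis and vertical above 0.5 rad).
It also fails if it takes over 48 s, if anything falls off the work surface, if the arm or the gripper's body presses on something with over 40 N, if the wrist force passes 120 N, or if a joint passes its speed limit or range.

## Working session

There is one attempt and no reset: what is moved stays moved. The work goes in short steps, Python scripts to look and compute and a tool call to move; the robot and the scene stay as the last step left them, time stands still between calls to the robot, and variables do not carry over. Pictures are saved under pics/ and viewed, at most 10 in all, crops included, and the job is handed in when it is done.

Besides the shell and the picture viewer there is one more tool, called after "Emit:" by a JSON object that holds its "api" and its "payload", one argument or row to a line. send_rows: Moves the arm, as the interface text tells. Its arguments: {"type":"object","properties":{"motion":{"type":"string"},"force":{"type":"number"}},"required":["motion"]}

```bash
mkdir -p pics; cat > h.py <<'E'
import numpy as np, cv2
from cell import arm
def pts(name,d):
    m=arm.camera_model(name);V=np.array(m["view"]);h,w=d.shape
    u,v=np.meshgrid(np.arange(w),np.arange(h))
    P=np.stack([(u-m["cx"])/m["fx"]*d,(v-m["cy"])/m["fy"]*d,d,np.ones_like(d)],-1)
    W=P@np.linalg.inv(V).T
    W=W[...,:3];W[d<=0]=np.nan
    return W
E
python3 - <<'E'
from h import *
s=arm.observe();print({k:np.round(v,3) for k,v in s.items()})
for n in("top","scene"):
    im,d=arm.get_image(n);cv2.imwrite(f"pics/{n}0.png",im);np.save(f"{n}0.npy",pts(n,d))
    print(n,np.round(np.linalg.inv(arm.camera_model(n)["view"])[:3,3],3))
E
```

```text
{'clock': np.float64(0.0), 'joints': array([-1.239,  0.435,  0.025,  1.574, -0.012,  1.134, -0.075]), 'dq': array([ 0.002,  0.001, -0.001, -0.   ,  0.   , -0.001,  0.001]), 'joint_efforts': array([ 0.0000e+00, -6.6785e+01,  9.8500e-01, -3.1445e+01, -6.1000e-02,
        4.3000e-02,  0.0000e+00]), 'position': array([0.263, 0.566, 0.291]), 'ee_rot': array([-6.780e-01, -3.067e+00,  2.000e-03]), 'force': array([0.105, 0.088, 0.044]), 'ft_torque': array([ 0.018,  0.06 , -0.048]), 'gripper_force': np.float64(0.0), 'width': np.float64(1.0)}
top [0.457 0.079 1.071]
scene [1.152 0.539 1.016]
```

View pics/top0.png

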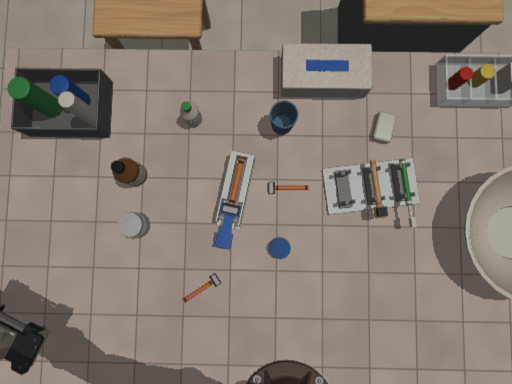

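View pics/scene0.png

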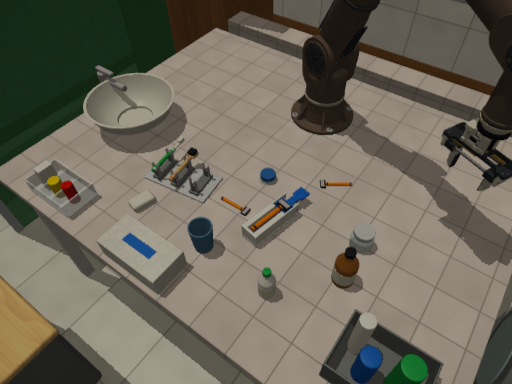

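The top picture shows three razors: one in the tray at (238,180), and loose ones at (290,187) and (200,289), both lying on the counter. I choose the one in the white tray. The empty clip block is at (343,188). The wooden brush is at (377,185) and the green one at (407,182).

```bash
python3 - <<'E'
from h import *
im=cv2.imread("pics/top0.png");W=np.load("top0.npy")
hsv=cv2.cvtColor(im,cv2.COLOR_BGR2HSV)
def axis(m,name):
    P=W[m];P=P[~np.isnan(P).any(1)]
    r=cv2.minAreaRect(P[:,:2].astype(np.float32)*1000)
    c=P.mean(0);u=np.linalg.svd(P[:,:2]-c[:2],full_matrices=False)[2][0]
    u=u*np.sign(u[0]); t=(P[:,:2]-c[:2])@u
    print(name,len(P),"mean",c.round(4),"rect",np.round(r[0],1),np.round(r[1],1),round(r[2],1),"ang",round(np.degrees(np.arctan2(u[1],u[0])),2),"z",np.percentile(P[:,2],[5,50,95]).round(4),"ends",(c[:2]+u*t.min()).round(4),(c[:2]+u*t.max()).round(4))
box=np.zeros(im.shape[:2],bool);box[145:255,205:260]=1
H,S,V=cv2.split(hsv)
axis(box&(H>100)&(H<125)&(S>150)&(V>70),"blue")
axis(box&(H<20)&(S>170)&(V>120),"orange")
z=W[...,2]
axis(box&(z>.05)&(z<.06)&(S<60),"traytop")
b2=np.zeros_like(box);b2[155:225,318:425]=1
axis(b2&(z>.004)&(z<.012),"rail")
b3=b2.copy();b3[:,361:]=0
axis(b3&(z>.014)&(z<.024),"foot");axis(b3&(z>.05),"jaws")
for n,(lo,hi) in{"wood":(361,388),"green":(392,418)}.items():
    b=b2.copy();b[:,:lo]=0;b[:,hi:]=0
    axis(b&(S>(150 if n=="green" else 120))&(z>.04)&((H>40) if n=="green" else (H<25)),n)
a=cv2.resize(im[140:260,195:275],None,fx=5,fy=5,interpolation=2)[:600]
c=cv2.resize(im[150:230,315:380],None,fx=6,fy=6,interpolation=2)
o=np.zeros((600,800,3),np.uint8);o[:a.shape[0],:a.shape[1]]=a;o[:480,410:800]=c;cv2.imwrite("pics/c1.png",o)
E
```

```text
blue 385 mean [0.4499 0.163  0.0449] rect [463. 161.] [ 47.4 108.7] 78.0 ang -12.33 z [0.0409 0.0441 0.0553] ends [0.4097 0.1718] [0.516  0.1485]
orange 175 mean [0.5794 0.1367 0.0578] rect [577.3 137.3] [ 11.8 117.2] 78.8 ang -11.34 z [0.054  0.0579 0.0608] ends [0.5198 0.1487] [0.6347 0.1256]
traytop 913 mean [0.5727 0.1385 0.0557] rect [561.  140.7] [ 63.3 186.9] 78.9 ang -11.57 z [0.0524 0.0558 0.0589] ends [0.4693 0.1597] [0.6527 0.1221]
rail 2408 mean [ 0.574  -0.2093  0.0081] rect [ 567.8 -219.8] [185.2 283.7] 1.0 ang -83.31 z [0.0049 0.0082 0.0111] ends [ 0.558  -0.0723] [ 0.5922 -0.3645]
foot 387 mean [ 0.5659 -0.1421  0.0183] rect [ 567.5 -143.4] [99.3 34.8] 8.6 ang 9.1 z [0.0153 0.0183 0.0216] ends [ 0.5182 -0.1498] [ 0.6163 -0.1341]
jaws 63 mean [ 0.568  -0.1439  0.0658] rect [ 567.4 -143.6] [85.7 24.1] 8.1 ang 8.96 z [0.0542 0.0674 0.0727] ends [ 0.525  -0.1507] [ 0.6099 -0.1373]
wood 29 mean [ 0.5768 -0.2168  0.0601] rect [ 579.2 -217.1] [110.1  11.2] 7.3 ang 7.72 z [0.0566 0.0602 0.0633] ends [ 0.5245 -0.2239] [ 0.6336 -0.2091]<stdin>:7: RuntimeWarning: Mean of empty slice.
  ret = um.true_divide(
Traceback (most recent call last):
IndexError: index 0 is out of bounds for axis 0 with size 0
```

```bash
python3 - <<'E'
from h import *
im=cv2.imread("pics/top0.png")
a=cv2.resize(im[140:260,195:275],None,fx=5,fy=5,interpolation=2)[:600]
c=cv2.resize(im[150:230,315:380],None,fx=6,fy=6,interpolation=2)
o=np.zeros((600,800,3),np.uint8);o[:a.shape[0],:a.shape[1]]=a;o[:480,410:800]=c;cv2.imwrite("pics/c1.png",o)
E
```

```text
(no output)
```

View pics/c1.png

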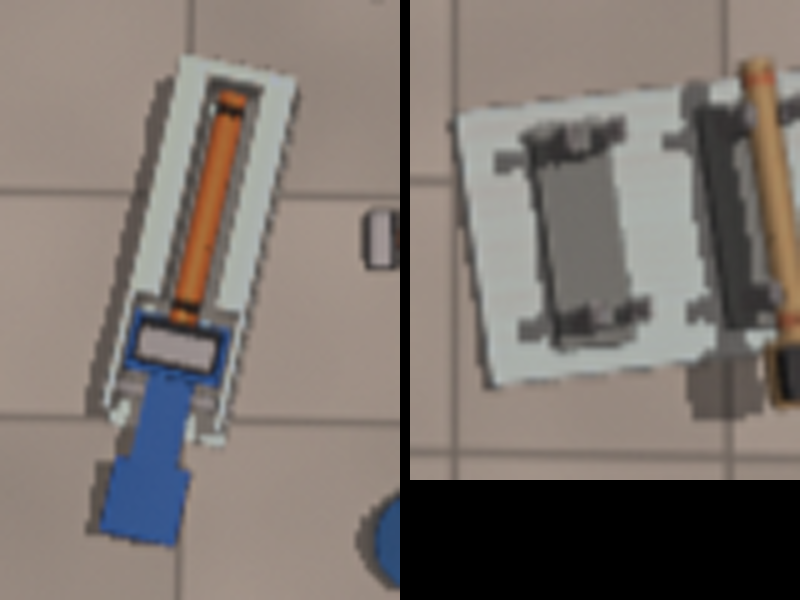

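Emit:
{"api": "send_rows", "payload": {
  "motion": "1 0.0165 -0.04 -0.012 0 0 1.4; 1 0.0165 -0.04 -0.012 0 0 1.4; 1 0.0165 -0.04 -0.012 0 0 1.4; 1 0.0165 -0.04 -0.012 0 0 1.4; 1 0.0165 -0.04 -0.012 0 0 1.4",
  "force": 20
}}

```text
clock: 0.72
position: [0.3461, 0.3653, 0.2317]
ee_rot: [-0.488, -3.103, 0.0]
force: [0.9, -0.1, 1.1]
width: 0.501
gripper_force: 0.0
```

The crop shows the full-size razor in the tray, with the tab at crop (145,500). The free block, with empty jaws, is at crop (585,235).

Emit:
{"api": "send_rows", "payload": {
  "motion": "1 0.016 -0.04 -0.012 0 0 1.4; 1 0.016 -0.04 -0.012 0 0 1.4; 1 0.016 -0.04 -0.012 0 0 1.4; 1 0.016 -0.04 -0.012 0 0 1.4; 1 0.016 -0.038 -0.012 0 0 1.4"
}}

```text
clock: 1.35
position: [0.426, 0.1674, 0.1718]
ee_rot: [-0.298, -3.127, 0.0]
force: [0.9, 0.4, 0.2]
width: 0.009
gripper_force: 0.0
```

Emit:
{"api": "send_rows", "payload": {
  "motion": "1 0 0 -0.03 0 0 0; 1 0 0 -0.015 0 0 0; 1 0 0 0 0 0 0"
}}

```text
clock: 1.72
position: [0.4251, 0.1684, 0.1263]
ee_rot: [-0.299, -3.125, 0.002]
force: [-0.0, 0.3, -0.6]
width: 0.004
gripper_force: 0.0
```

Emit:
{"api": "send_rows", "payload": {
  "motion": "1 0 0 -0.01 0 0 0; 1 0 0 -0.006 0 0 0; 1 0 0 -0.005 0 0 0; 1 0 0 -0.005 0 0 0; 1 0 0 -0.005 0 0 0"
}}

```text
clock: 2.35
position: [0.426, 0.169, 0.0962]
ee_rot: [0.299, 3.127, 0.001]
force: [-0.1, -0.8, 5.1]
width: 0.004
gripper_force: 2.3
```

Emit:
{"api": "send_rows", "payload": {
  "motion": "1 0 0 -0.004 0 0 0; 1 0 0 -0.003 0 0 0; 1 0 0 0 0 0 0"
}}

```text
clock: 2.72
position: [0.4257, 0.1688, 0.089]
ee_rot: [-0.299, -3.127, 0.0]
force: [0.9, -0.2, 1.4]
width: 0.005
gripper_force: 0.6
```

Emit:
{"api": "send_rows", "payload": {
  "motion": "1 0 0 -0.0015 0 0 0; 1 0 0 -0.0015 0 0 0; 1 0 0 0 0 0 0"
}}

```text
clock: 3.1
position: [0.4261, 0.1689, 0.0864]
ee_rot: [0.299, 3.127, 0.0]
force: [0.1, -0.8, 8.0]
width: 0.005
gripper_force: 3.6
```

Emit:
{"api": "send_rows", "payload": {
  "motion": "1 0 0 -0.0015 0 0 0; 1 0 0 -0.001 0 0 0; 1 0 0 0 0 0 0"
}}

```text
clock: 3.48
position: [0.4264, 0.1689, 0.0852]
ee_rot: [0.299, 3.126, 0.002]
force: [-5.2, -2.7, 31.9]
width: 0.007
gripper_force: 15.3
```

Hard stop reached. I'll back off, then measure the tipped handle.

Emit:
{"api": "send_rows", "payload": {
  "motion": "1 0 0 0.01 0 0 0; 1 0 0 0.04 0 0 0; 0.5 -0.03 0 0.05 0 0 0; 0.5 -0.03 0 0.05 0 0 0; 0.5 -0.03 0 0.03 0 0 0"
}}

```text
clock: 4.1
position: [0.3348, 0.1688, 0.2656]
ee_rot: [0.299, 3.126, 0.001]
force: [0.2, 0.8, -0.1]
width: 0.284
gripper_force: 0.0
```

```bash
cat > hd.py <<'E'
from h import *
out=[]
for n in("top","scene"):
    im,d=arm.get_image(n);W=pts(n,d);cv2.imwrite(f"pics/{n}1.png",im)
    H,S,V=cv2.split(cv2.cvtColor(im,cv2.COLOR_BGR2HSV))
    q=np.nan_to_num(W)
    m=(H<20)&(S>170)&(V>110)&(abs(q[...,0]-.57)<.1)&(abs(q[...,1]-.14)<.05)&(q[...,2]>.055)
    P=W[m];c=np.median(P,0);u=np.linalg.svd(P-P.mean(0),full_matrices=False)[2][0];u*=np.sign(u[0])
    t=(P-P.mean(0))@u
    print(n,m.sum(),"mean",P.mean(0).round(4),"u",u.round(3),"tilt",np.degrees(np.arcsin(u[2])).round(1),"yaw",np.degrees(np.arctan2(u[1],u[0])).round(1),"ends",(P.mean(0)+u*t.min()).round(4),(P.mean(0)+u*t.max()).round(4))
E
python3 hd.py; ls
```

```text
top 199 mean [0.5605 0.141  0.0988] u [ 0.883 -0.166  0.439] tilt 26.0 yaw -10.6 ends [0.5071 0.1511 0.0722] [0.6127 0.1312 0.1247]
scene 91 mean [0.568  0.1428 0.1008] u [ 0.892 -0.184  0.413] tilt 24.4 yaw -11.7 ends [0.5096 0.1549 0.0737] [0.6164 0.1328 0.1233]
h.py
hd.py
pics
scene0.npy
top0.npy
```

Emit:
{"api": "send_rows", "payload": {
  "motion": "0.5 0.0455 -0.005 -0.019 -1.25 -6.33 0; 0.5 0.0455 -0.005 -0.019 -1.25 -6.33 0; 0.5 0.0455 -0.005 -0.019 -1.25 -6.33 0; 0.5 0.0455 -0.005 -0.019 -1.25 -6.33 0; 0.5 0 0 0 0 0 0"
}}

```text
clock: 4.82
position: [0.518, 0.148, 0.1849]
ee_rot: [0.254, 2.683, -0.068]
force: [-0.7, -0.5, -0.0]
width: 0.501
gripper_force: 0.0
```

```bash
cat > st.py <<'E'
from h import *
from scipy.spatial.transform import Rotation as R
s=arm.observe();M=R.from_rotvec(s["ee_rot"]).as_matrix();p=np.array(s["position"])
print("tcp",p.round(4),"grasp",(p+.047*M[:,2]).round(4),"z",M[:,2].round(3),"y",M[:,1].round(3),"x",M[:,0].round(3),"F",np.round(s["force"],1),"w",round(float(s["width"])*92,1),"t",s["clock"],"q",np.round(s["joints"],2))
E
python3 st.py; python3 -c "
from h import *
im,d=arm.get_image('wrist');cv2.imwrite('pics/w1.png',im)"
```

```text
tcp [0.518  0.148  0.1849] grasp [0.538  0.1439 0.1426] z [ 0.425 -0.088 -0.901] y [ 0.189  0.982 -0.007] x [-0.885  0.167 -0.434] F [-0.7 -0.5 -0. ] w 46.1 t 4.825 q [-0.79  0.31  0.3   2.22  0.63  0.35  0.29]
```

View pics/w1.png

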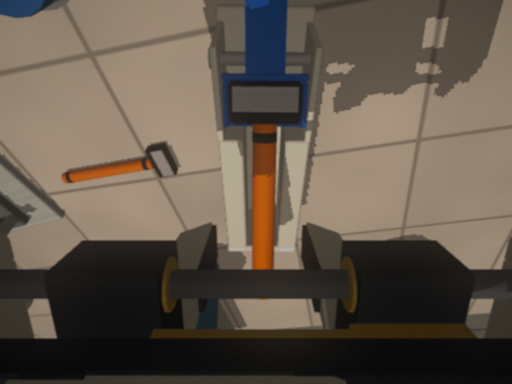

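The wrist view shows the handle at column 262, centred between the fingers (about 200 and 320). I'll descend along the tool axis.

Emit:
{"api": "send_rows", "payload": {
  "motion": "0.5 0.008 -0.001 -0.016 0 0 0; 0.5 0.008 -0.001 -0.016 0 0 0; 0.5 0.006 -0.001 -0.011 0 0 0; 0.5 0.003 0 -0.006 0 0 0; 0.5 0 0 0 0 0 0",
  "force": 35
}}

```text
clock: 5.5
position: [0.5427, 0.1457, 0.1386]
ee_rot: [0.256, 2.681, -0.062]
force: [0.1, -0.3, 0.2]
width: 0.5
gripper_force: 0.0
```

```bash
python3 st.py; python3 hd.py
```

```text
tcp [0.5427 0.1457 0.1386] grasp [0.5628 0.1418 0.0962] z [ 0.427 -0.085 -0.9  ] y [ 0.19   0.982 -0.002] x [-0.884  0.17  -0.435] F [ 0.1 -0.3  0.2] w 46.0 t 5.5 q [-0.78  0.43  0.35  2.21  0.69  0.21  0.24]
top 85 mean [0.5873 0.1357 0.1127] u [ 0.882 -0.156  0.446] tilt 26.5 yaw -10.0 ends [0.558  0.1409 0.0979] [0.6124 0.1313 0.1254]
scene 70 mean [0.582  0.1396 0.1077] u [ 0.898 -0.186  0.399] tilt 23.5 yaw -11.7 ends [0.5371 0.1489 0.0878] [0.6157 0.1326 0.1227]
```

Emit:
{"api": "send_rows", "payload": {
  "motion": "0.5 0.001 -0.001 -0.003 0 0 0; 1 0 0 0 0 0 0; 1 0 0 0 0 0 0; 1 0 0 0 0 0 0; 1 0 0 0 0 0 0"
}}

```text
clock: 6.22
position: [0.5438, 0.1449, 0.1358]
ee_rot: [0.256, 2.68, -0.061]
force: [-1.3, 0.1, 0.6]
width: 0.15
gripper_force: 35.0
```

```bash
python3 st.py; python3 hd.py
```

```text
tcp [0.5438 0.1449 0.1358] grasp [0.5639 0.1409 0.0935] z [ 0.427 -0.084 -0.9  ] y [ 0.19   0.982 -0.002] x [-0.884  0.17  -0.435] F [-1.3  0.1  0.6] w 13.8 t 6.225 q [-0.79  0.44  0.36  2.21  0.69  0.2   0.23]
top 82 mean [0.5897 0.1349 0.1134] u [ 0.888 -0.19   0.418] tilt 24.7 yaw -12.1 ends [0.5597 0.1413 0.0993] [0.6121 0.1301 0.124 ]
scene 47 mean [0.594  0.1371 0.1134] u [ 0.908 -0.2    0.369] tilt 21.7 yaw -12.4 ends [0.5675 0.1429 0.1026] [0.6173 0.1319 0.1228]
```

Emit:
{"api": "send_rows", "payload": {
  "motion": "1 -0.002 0.0004 0.0045 0 0 0; 1 -0.004 0.001 0.009 0 0 0; 1 -0.008 0.0015 0.018 0 0 0; 1 -0.012 0.002 0.027 0 0 0; 1 0 0 0.04 0 0 0",
  "force": 45
}}

```text
clock: 6.95
position: [0.516, 0.1497, 0.2348]
ee_rot: [0.254, 2.683, -0.063]
force: [1.2, -0.7, -0.2]
width: 0.148
gripper_force: 45.0
```

Emit:
{"api": "send_rows", "payload": {
  "motion": "1 0 0 0.03 1.25 6.33 0; 1 0 0 0.01 1.25 6.33 0; 1 0 0 0 1.25 6.33 0; 1 0 0 0 1.25 6.33 0; 1 0 0 0 0 0 0"
}}

```text
clock: 7.58
position: [0.5187, 0.149, 0.2745]
ee_rot: [0.302, 3.126, 0.0]
force: [0.1, -0.1, -1.2]
width: 0.15
gripper_force: 45.0
```

```bash
python3 st.py; python3 - <<'E'
from h import *
for n in("top","wrist"):
    im,d=arm.get_image(n);cv2.imwrite(f"pics/{n}2.png",im);np.save(f"{n}2.npy",pts(n,d))
a=cv2.imread("pics/top2.png")[130:270,180:290];cv2.imwrite("pics/c2.png",np.hstack([cv2.resize(a,(300,382),interpolation=2),cv2.resize(cv2.imread("pics/wrist2.png"),(500,382))]))
E
```

```text
tcp [0.5187 0.149  0.2745] grasp [0.5187 0.149  0.2275] z [ 0.001  0.    -1.   ] y [0.191 0.982 0.   ] x [-0.982  0.191 -0.001] F [ 0.1 -0.1 -1.2] w 13.8 t 7.575 q [-0.43  0.31  0.07  1.81 -0.02  1.02  1.02]
```

View pics/c2.png

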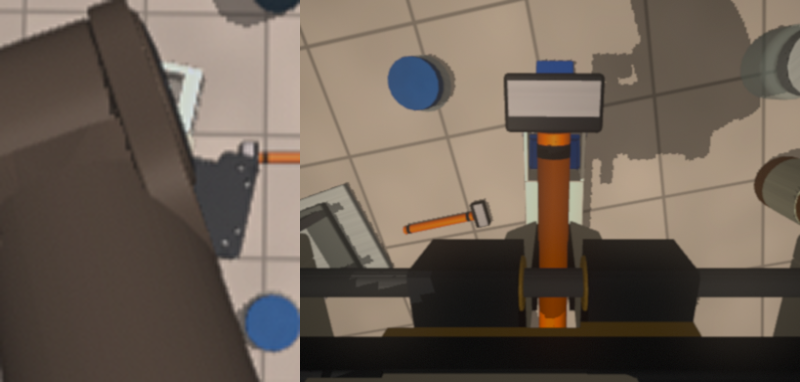

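The razor is held, with the head at wrist crop (553,100) and the handle axis vertical in the picture. Next, its offset and tilt in the tool frame.

```bash
cat > inh.py <<'E'
from h import *
from scipy.spatial.transform import Rotation as R
s=arm.observe();M=R.from_rotvec(s["ee_rot"]).as_matrix();p=np.array(s["position"])
im,d=arm.get_image("wrist");W=pts("wrist",d);L=(W-p)@M;L=np.nan_to_num(L)
H,S,V=cv2.split(cv2.cvtColor(im,cv2.COLOR_BGR2HSV))
m=(H<20)&(S>190)&(V>70)&(abs(L[...,1])<.02)&(abs(L[...,2]-.045)<.03)&(L[...,0]>.012)
P=L[m];k=np.polyfit(P[:,0],P[:,2],1);ky=np.polyfit(P[:,0],P[:,1],1)
print(m.sum(),"z(x)",k.round(4),"tilt deg",np.degrees(np.arctan(k[0])).round(2),"y(x)",ky.round(4),"x",P[:,0].min().round(4),P[:,0].max().round(4))
h=(abs(L[...,1])<.03)&(abs(L[...,2]-.045)<.02)&(L[...,0]>.03)&~m&(abs(L[...,1])>.010)
Q=L[h];print("head x,y,z pct",h.sum(),np.percentile(Q,[2,50,98],axis=0).round(4).tolist())
E
python3 inh.py
```

```text
2534 z(x) [-0.0003  0.0418] tilt deg -0.02 y(x) [0.0052 0.0003] x 0.012 0.0611
head x,y,z pct 3103 [[0.062, -0.0203, 0.0408], [0.0738, 0.01, 0.0424], [0.0846, 0.0204, 0.0444]]
```

Emit:
{"api": "send_rows", "payload": {
  "motion": "1 0.007 -0.042 -0.005 0 0 2.8; 1 0.007 -0.042 -0.005 0 0 2.8; 1 0.007 -0.042 -0.01 0 0 2.8; 1 0.007 -0.042 -0.01 0 0 2.8; 1 0.007 -0.042 -0.01 0 0 2.8"
}}

```text
clock: 8.35
position: [0.5523, -0.0606, 0.2343]
ee_rot: [-0.09, 3.139, -0.001]
force: [-0.2, 0.6, -1.4]
width: 0.148
gripper_force: 45.0
```

Emit:
{"api": "send_rows", "payload": {
  "motion": "1 0.007 -0.042 -0.015 0 0 2.8; 1 0.008 -0.040 -0.025 0 0 2.8; 1 0 0 0 0 0 0; 1 0 0 0 0 0 0"
}}

```text
clock: 8.85
position: [0.5675, -0.141, 0.1945]
ee_rot: [-0.239, 3.132, 0.0]
force: [0.0, 0.6, -0.9]
width: 0.148
gripper_force: 45.0
```

```bash
python3 st.py; python3 inh.py; python3 - <<'E'
from h import *
W={}
im,d=arm.get_image("wrist");cv2.imwrite("pics/w3.png",im);W["wrist"]=pts("wrist",d);W["scene0"]=np.load("scene0.npy");W["top0"]=np.load("top0.npy")
for n,Q in W.items():
    q=np.nan_to_num(Q)
    for nm,lo,hi in(("jaws",.05,.078),("foot",.0145,.022)):
        m=(q[...,2]>lo)&(q[...,2]<hi)&(abs(q[...,0]-.5675)<.065)&(abs(q[...,1]+.1435)<.024+ (0.006 if nm=="foot" else 0))
        P=q[m]
        if len(P)<15: print(n,nm,len(P));continue
        r=cv2.minAreaRect(P[:,:2].astype(np.float32)*1000);print(n,nm,len(P),np.round(r[0],1),np.round(r[1],1),round(r[2],1))
        if nm=="jaws":
            for sg in(-1,1):
                A=P[(P[:,0]-.5675)*sg>0.02]
                if len(A):print("  pair",sg,len(A),((A.min(0)+A.max(0))/2).round(4),(A.max(0)-A.min(0)).round(4))
E
```

```text
tcp [ 0.5675 -0.141   0.1945] grasp [ 0.5675 -0.141   0.1475] z [ 0.  0. -1.] y [-0.152  0.988  0.   ] x [-0.988 -0.152 -0.   ] F [ 0.   0.6 -0.9] w 13.6 t 8.85 q [ 0.09  0.47  0.09  1.79 -0.05  0.88  1.92]
2782 z(x) [0.0025 0.0417] tilt deg 0.14 y(x) [ 0.004 -0.   ] x 0.012 0.0604
head x,y,z pct 3114 [[0.0613, -0.0202, 0.0406], [0.0731, 0.0101, 0.0422], [0.0839, 0.0204, 0.0443]]
wrist jaws 70 [ 532.5 -159.3] [10.2  2.7] 8.5
  pair -1 70 [ 0.5324 -0.1593  0.0625] [0.0101 0.0039 0.0221]
wrist foot 451 [ 570.  -157.5] [82.7  4.7] 7.8
scene0 jaws 68 [ 567.5 -144.7] [90.7 26.8] 7.5
  pair -1 31 [ 0.53   -0.1494  0.0624] [0.0167 0.0267 0.0241]
  pair 1 37 [ 0.6063 -0.1398  0.0622] [0.0146 0.0261 0.0239]
scene0 foot 172 [ 570.5 -143.3] [100.2  36.9] 8.6
top0 jaws 63 [ 567.4 -143.6] [85.7 24.1] 8.1
  pair -1 31 [ 0.5298 -0.1488  0.0615] [0.0121 0.0246 0.0227]
  pair 1 32 [ 0.6051 -0.1379  0.0618] [0.012  0.0231 0.0226]
top0 foot 368 [ 567.5 -143.4] [99.3 34.8] 8.6
```

View pics/w3.png

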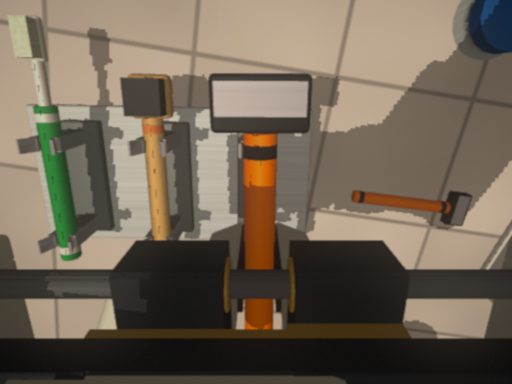

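The wrist view shows the razor over the empty block, with the brushes well to the left (handles near columns 60 and 155). I'll align and descend.

Emit:
{"api": "send_rows", "payload": {
  "motion": "1 0.001 -0.0023 -0.02 0 0 -0.3; 1 0 0 -0.022 0 0 0; 1 0 0 -0.015 0 0 0; 1 0 0 -0.006 0 0 0; 1 0 0 0 0 0 0",
  "force": 58
}}

```text
clock: 9.57
position: [0.5689, -0.1442, 0.1313]
ee_rot: [0.23, -3.133, -0.0]
force: [-0.6, -0.8, 0.2]
width: 0.145
gripper_force: 58.0
```

```bash
python3 st.py
```

```text
tcp [ 0.5689 -0.1442  0.1313] grasp [ 0.5689 -0.1442  0.0843] z [-0.  0. -1.] y [-0.146  0.989  0.   ] x [-0.989 -0.146  0.   ] F [-0.6 -0.8  0.2] w 13.4 t 9.575 q [ 0.1   0.55  0.08  1.84 -0.06  0.75  1.93]
```

Emit:
{"api": "send_rows", "payload": {
  "motion": "1 0 0.0006 -0.005 0 0 0; 1 0 0 -0.003 0 0 0; 1 0 0 -0.003 0 0 0; 1 0 0 -0.002 0 0 0; 1 0 0 0 0 0 0"
}}

```text
clock: 10.2
position: [0.5687, -0.144, 0.1181]
ee_rot: [0.23, -3.133, -0.0]
force: [0.0, 0.1, -0.5]
width: 0.146
gripper_force: 58.0
```

Emit:
{"api": "send_rows", "payload": {
  "motion": "1 0 0 -0.002 0 0 0; 1 0 0 -0.002 0 0 0; 1 0 0 -0.002 0 0 0; 1 0 0 -0.002 0 0 0; 1 0 0 0 0 0 0"
}}

```text
clock: 10.82
position: [0.5699, -0.1435, 0.1111]
ee_rot: [-0.23, 3.131, 0.0]
force: [0.1, 3.4, 7.0]
width: 0.151
gripper_force: 58.0
```

Emit:
{"api": "send_rows", "payload": {
  "motion": "1 0 0 -0.002 0 0 0; 1 0 0 -0.002 0 0 0; 1 0 0 -0.002 0 0 0; 1 0 0 -0.001 0 0 0; 1 0 0 0 0 0 0"
}}

```text
clock: 11.45
position: [0.5684, -0.1435, 0.1026]
ee_rot: [0.23, -3.132, -0.001]
force: [0.6, 2.9, -4.1]
width: 0.151
gripper_force: 58.0
```

```bash
python3 st.py; python3 inh.py
```

```text
tcp [ 0.5684 -0.1435  0.1026] grasp [ 0.5683 -0.1435  0.0556] z [-0.001  0.001 -1.   ] y [-0.146  0.989  0.001] x [-0.989 -0.146  0.001] F [ 0.6  2.9 -4.1] w 13.9 t 11.45 q [ 0.1   0.59  0.07  1.86 -0.06  0.7   1.93]
2664 z(x) [-0.0057  0.0422] tilt deg -0.33 y(x) [ 0.0061 -0.0003] x 0.012 0.0609
head x,y,z pct 3570 [[0.0351, -0.0203, 0.0304], [0.0716, -0.0101, 0.0423], [0.0843, 0.0202, 0.0452]]
```

It has snapped in: the force reversed to -4 N, so the handle is being drawn down. I'll settle 1 mm, release and retreat.

Emit:
{"api": "send_rows", "payload": {
  "motion": "1 0 0 -0.001 0 0 0; 1 0 0 0 0 0 0; 0.7 0 0 0 0 0 0; 0.6 0 0 0 0 0 0; 0.6 0 0 0 0 0 0"
}}

```text
clock: 12.12
position: [0.569, -0.1448, 0.1026]
ee_rot: [-0.228, 3.132, -0.001]
force: [-0.0, -0.6, 0.2]
width: 0.387
gripper_force: 0.0
```

Emit:
{"api": "send_rows", "payload": {
  "motion": "0.6 0 0 0.01 0 0 0; 0.6 0 0 0.03 0 0 0; 0.6 0 0 0.05 0 0 0; 0.6 -0.03 0.02 0.05 0 0 0; 0.6 -0.06 0.04 0.03 0 0 0"
}}

```text
clock: 12.75
position: [0.4918, -0.0923, 0.2696]
ee_rot: [-0.227, 3.128, -0.002]
force: [-0.0, 0.8, 0.2]
width: 0.4
gripper_force: 0.0
```

Emit:
{"api": "send_rows", "payload": {
  "motion": "0.6 -0.06 0.05 0.02 0 0 0; 0.6 -0.06 0.05 0 0 0 0; 0.6 -0.02 0.05 0 0 0 0; 0.6 0 0 0 0 0 0"
}}

```text
clock: 13.25
position: [0.3749, 0.0396, 0.2828]
ee_rot: [-0.238, 3.131, 0.001]
force: [1.5, 0.6, 0.3]
width: 0.399
gripper_force: 0.0
```

```bash
python3 st.py; python3 - <<'E'
from h import *
ims=[]
for n in("top","scene"):
    im,d=arm.get_image(n);W=np.nan_to_num(pts(n,d));H,S,V=cv2.split(cv2.cvtColor(im,cv2.COLOR_BGR2HSV))
    m=(H<20)&(S>170)&(V>90)&(abs(W[...,0]-.5675)<.09)&(abs(W[...,1]+.1435)<.03)&(W[...,2]>.045)
    P=W[m];c=P.mean(0);u=np.linalg.svd(P-c,full_matrices=False)[2][0];u*=np.sign(u[0]);t=(P-c)@u
    print(n,m.sum(),((P.min(0)+P.max(0))/2).round(4),"mean",c.round(4),"u",u.round(3),"ends",(c+u*t.min()).round(4),(c+u*t.max()).round(4),"ztop",np.percentile(P[:,2],[50,90]).round(4))
    ims.append(im)
t=cv2.resize(ims[0][130:270,200:430],(460,280));s=cv2.resize(ims[1][120:250,120:330],(460,280))
cv2.imwrite("pics/end.png",np.vstack([t,s]))
E
```

```text
tcp [0.3749 0.0396 0.2828] grasp [0.3749 0.0396 0.2358] z [ 0.002  0.001 -1.   ] y [-0.151  0.988  0.001] x [-0.988 -0.151 -0.002] F [1.5 0.6 0.3] w 36.7 t 13.25 q [-0.2   0.04 -0.05  2.13  0.    0.97  1.47]
top 148 [ 0.5657 -0.1425  0.0608] mean [ 0.5617 -0.1431  0.0607] u [ 0.99   0.142 -0.002] ends [ 0.508  -0.1508  0.0608] [ 0.6223 -0.1343  0.0606] ztop [0.061  0.0629]
scene 101 [ 0.5674 -0.1402  0.063 ] mean [ 0.5712 -0.1402  0.0605] u [ 0.989  0.147 -0.015] ends [ 0.5066 -0.1499  0.0615] [ 0.6272 -0.1319  0.0597] ztop [0.0611 0.0643]
```

View pics/end.png

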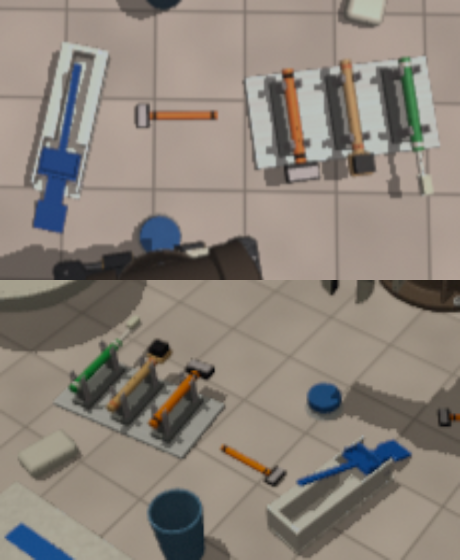

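The final view shows the razor level in the left block. Its top is at 61 mm, so its axis is at about 54 mm. The rocker is still tipped and the brushes are in place.

```bash
python3 -c "
from cell import arm
print(arm.sign_off())"
```

```text
the job is handed in; nothing more can be done
None
```

The razor is snapped home in both clips of the empty block, the rocker is still tipped up, the brushes and bystanders look undisturbed, and the job is handed in; the sign-off gave no verdict.

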